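Fold back the splash guard's gate at a drilling station

ROBOT

A 6-joint arm with a two-finger parallel gripper is mounted at the origin on the work surface. World frame = base frame: x ahead of the robot, y to its left, z up, the work surface at z = 0. Lengths are in m, angles in rad, forces in N, time in s.
With the tool pointing down it reaches from about 0.275 to 0.825 m from the base axis. Payload 4.9 kg.
Tool frame: the origin (TCP) lies midway between the tips of the shut fingers; the grasp point (between the pads) lies ctrl.grip_point_offset behind it (ctrl.grip_point_offset is the distance from the TCP to the grasp point, in m); z points along the fingers, y is the line along which they close (so a half turn about z gives the same grasp; the last joint's range is limited). The gripper opens to 85 mm and grips with 20 to 120 N. Pads are 22 mm wide; open, the fingers measure 114 mm over their backs; the gripper's body (76 mm by 85 mm) begins 54 mm behind the grasp point. The pads swing forward as they close: fully open they stand 13 mm farther back than shut.
Start: joints at [-1.38, 0.326, -0.193, 1.052, 0, 1.437], TCP at [0.176, -0.521, 0.231] pointing down, gripper open.
Joint ranges: [-2.65, 2.65], [-0.97, 1.79], [-1.3, 1.35], [-1.93, 2.1], [-1.47, 1.37], [-3.14, 3.14]. Speed limits (rad/s): [2.57, 2.57, 3.14, 3.14, 3.14, 3.14].

INTERFACE

Orientations are given as a rotation vector (axis times angle).
In Python, from workcell import ctrl, eyes gives the robot as it stands.
- The arm moves only by the tool apply_moves, never from a script. Its argument "commands" is a list of rows, each a list of 7 numbers: the turn, a rotation vector about the tool's x, y, z in rad, then the shift along the tool's x, y, z in mm, then the gripper's target within -1 to 1 (shut at 1, half-way at 0, fully open at -1). In form: [[ax, ay, az, tx, ty, tz, hand], ...]. A call has 1 to 20 rows; each row shifts and turns the commanded pose from where the row before left it, along the tool's axes as they then stand; what a row does not reach is not made up. A row lasts 1/8 s, in which the tool goes at most 62.5 mm and 10.7 degrees, less where a joint would pass 70% of its speed; a pose out of reach is approached as far as the arm can. A call with a gripper value outside its range is refused whole. The fingers move at their own pace and stop on an object; "newtons" is the grip in N (left out, the last holds). Time passes only in rows, so rows that do not move let the fingers close. It gives the time, the measured TCP pose, the force, the opening and the grip force at its end, in the units of the state.
- ctrl.read_state(): the state, without advancing time (a new reading comes with each control period).
- eyes.get_image(name): name is "side" or "top"; returns (picture, depth): 400x640x3 uint8, red, green, blue; 400x640 float32, m along the optical axis (not along the pixel's ray), 0 where there is no reading.
- eyes.camera_model(name): a dict with "intrinsics" (3x3 intrinsics, pixels), "world_from_camera" (4x4, takes a point from camera to world coordinates). Camera axes: x right, y down, z forward; pixel columns grow to the right and rows downward; lengths in m; the calibration is good to about 2 mm. A picture is of the moment at which its call begins. camera_model takes no time and is no camera call.
- ctrl.close_job(): hands the job in; it is judged then, once.
The state is a dict: "t": time; "joints": joint angles; "joint_vel": joint speeds; "joint_efforts": joint torques, N m; "tool_pos": TCP position; "tcp_rot": TCP orientation; "force": force on the tool from outside, world axes, zero at the start; "torque": the same for the moment, N m; "grip_width": finger opening in m; "grasp_force": force on a finger pad.
Only numpy, scipy, OpenCV 4.12 (cv2) and the standard library are available. Lean on these libraries where they do the work, as an engineer would, in place of code of your own. Each camera call takes 0.05 s, during which the arm holds its last target. There are 200 camera calls.

TASK

Open the splash guard in front of the bone specimen: draw its drop bolt fully up by the knob so that it stays up, then push the two-panel gate inward at its fold and run it along the track until both panels are folded right back at the end stop. Ease the gate over without slamming it, leave the bolt up, and do not disturb the specimen holder, the coffee cup or the instrument cassette.

Things in the scene. Friction and masses are not known exactly. Their poses are not given: they have to be found in the camera images.
- guard: Fixed splash guard: open-topped, 392 mm wide, 305 deep, 215 high, clear walls; its front, towards the robot, is a two-panel bifold gate in a sill track (lips 22 mm high). Origin: on the bench, mid-length on the track line. x points into the enclosure, y along the track (robot's left), z up. Front posts, 18 mm square, at y = +-187 mm; back wall at x = 285; a drill is clipped on the right wall.
- gate (a joint): Angle a (rad) of the first panel about its pivot: 0 = shut, both panels in line; positive = fold moved inward. The second panel makes the same angle on the other side; the roller stands 310 mm x cos(a) from the pivot. End stop at 1.38, panels nearly closed on each other. Stays where left; 1 to 4 N at the fold moves it. Locked while the bolt is down.
- pivot_top (a point): Point on the fixed vertical pivot of the gate's first panel, at the panel's top edge (215 mm up); in the guard's frame x = 0, y = +158 mm. Both panels are 18 mm thick (mid-plane x = 0 when shut) and span 28 to 215 mm above the bench. They fold inward (+x) only: their front faces close towards each other like a book.
- fold_top (a point): Upper end of the fold hinge axis, level with the panels' top edge (215 mm up): on their front faces, 9 mm in front of the mid-plane, 155 mm along the panel from the pivot. Hinge knuckles of 5 mm radius lie on this axis from 45 to 185 mm above the bench. The fold swings about the pivot into the enclosure.
- lead_top (a point): Point on the second panel above its roller, mid-thickness, at the top edge (215 mm up), 155 mm along the panel from the fold. The roller runs in the track (x = 0 in the guard's frame) towards the pivot as the gate folds. The panel reaches 16 mm past it, as the first panel does past the pivot.
- bolt (a joint): Lift (m) of the drop bolt: 0 = fully down in the track slot (gate locked); up to 0.022 = fully raised. Its tip clears the track at about 0.014. It takes 5 to 6 N to lift and stays by friction where it is left.
- bolt_knob (a point): Centre of the drop bolt's round steel knob: disc 26 mm in diameter, 16 mm high, axis vertical, on a 10 mm rod. When the bolt is down its underside is 6 mm above the panel's top edge and its centre 229 mm above the bench. The rod runs inside the second panel's stile, 18 mm from the fold axis on the roller side, mid-thickness; the knob moves with that panel.
- specimen: Bystander: heavy round steel holder, 104 mm across (132 mm over its clamp screws) and 83 mm high, with a bone-coloured specimen, standing on the drip tray inside the guard at the back of the side away from the pivot. Origin: centre of its underside.
- cup: Bystander: lidded paper coffee cup, 80 mm in diameter, 106 mm high, outside the guard on its left. Origin: centre of its underside.
- cassette: Bystander: steel instrument cassette with a mat of soft studs, 170 x 110 x 28 mm, on the bench to the right of the guard. Origin: centre of its underside.

How it is judged:
On the way, in this order (a step that is already met when the one before it is completed fails the run):
1. the drop bolt is drawn up clear of the track (lifted more than 16 mm) before the gate is folded (still below 0.4 rad) (value of joint bolt above 0.016 m and value of joint gate below 0.4 rad), for 0.1 s.
2. the gate is pushed in at its fold past half way (0.75 rad) (value of joint gate above 0.75 rad), for 0.1 s.
At the end, for the whole second after the job is handed in: The gate rests folded back at its end stop (first panel beyond 1.25 rad, stop at 1.38), the bolt is still up (more than 15 mm), and the specimen holder, cup and cassette stand where they were (within 15, 20 and 20 mm) (value of joint gate above 1.25 rad and velocity of joint gate between -0.05 and 0.05 rad/s and value of joint bolt above 0.015 m and distance of specimen from where it was at the start of the episode below 0.015 m and distance of each of cup, cassette from where it was at the start of the episode below 0.02 m); the robot touches nothing.
It fails at once if the gate is slammed (faster than 3 rad/s) (velocity of joint gate above 3 rad/s).
It fails at once if the specimen holder is shifted by more than 15 mm (distance of specimen from where it was at the start of the episode above 0.015 m).
It fails at once if the cup or the cassette is shifted by more than 20 mm (distance of any of cup, cassette from where it was at the start of the episode above 0.02 m).
It fails at once if the cup is tipped (angle between cup's own z axis and vertical above 0.35 rad).
It also fails if it takes over 61 s, if anything falls off the work surface, if the arm or the gripper's body presses on something with over 40 N, if the wrist force passes 120 N, or if a joint passes its speed limit or range.

## Working session

There is one attempt and no reset: what is moved stays moved. The work goes in short steps, Python scripts to look and compute and a tool call to move; the robot and the scene stay as the last step left them, time stands still between calls to the robot, and variables do not carry over. Pictures are saved under pics/ and viewed, at most 10 in all, crops included, and the job is handed in when it is done.

Besides the shell and the picture viewer there is one more tool, called as name([rows], argument=value, ...), one row to a line, values as JSON. apply_moves: Moves the arm, as the interface text tells. Its arguments: {"type":"object","properties":{"commands":{"type":"array"},"newtons":{"type":"number"}},"required":["commands"]}

```bash
mkdir -p pics; cat > h.py <<'E'
import numpy as np, cv2
from workcell import ctrl, eyes
def snap(n,f):
    im,d=eyes.get_image(n); cv2.imwrite(f'pics/{f}.png',im[:,:,::-1]); np.save(f'pics/{f}.npy',d); return im,d
def cloud(n,d):
    m=eyes.camera_model(n);K=np.array(m["intrinsics"]);T=np.array(m["world_from_camera"])
    v,u=np.mgrid[:d.shape[0],:d.shape[1]]
    p=np.stack([(u-K[0,2])/K[0,0]*d,(v-K[1,2])/K[1,1]*d,d],-1)
    w=p@T[:3,:3].T+T[:3,3]; w[d==0]=np.nan; return w
E
python3 - <<'E'
from h import *
for n in("top","side"): snap(n,n+"0"); print(np.round(eyes.camera_model(n)["world_from_camera"],3))
s=ctrl.read_state();print(s,ctrl.grip_point_offset)
E
```

```text
[[ 0.02  -0.984  0.18   0.312]
 [-0.999 -0.025 -0.028  0.065]
 [ 0.032 -0.179 -0.983  1.337]
 [ 0.     0.     0.     1.   ]]
[[-0.971 -0.182  0.154  0.398]
 [-0.238  0.716 -0.656  0.747]
 [ 0.01  -0.674 -0.739  0.932]
 [ 0.     0.     0.     1.   ]]
{'t': 0.1, 'joints': array([-1.38017051e+00,  3.26883702e-01, -1.93504153e-01,  1.05199209e+00,
        1.81998263e-05,  1.43657977e+00]), 'joint_vel': array([ 0.00117082, -0.00185374,  0.00103802,  0.00124912,  0.00213972,
       -0.00091913]), 'joint_efforts': array([ 1.03826023e-03, -4.44240403e+01,  2.63036728e+01,  7.91548518e-03,
       -8.40282860e-05, -2.28858681e-06]), 'tool_pos': array([ 0.17544404, -0.52070889,  0.23056485]), 'tcp_rot': array([-3.09868240e+00, -5.07764585e-01,  4.15528603e-05]), 'force': array([ 1.11351597,  0.78917937, -0.29704774]), 'torque': array([0.01733771, 0.00263588, 0.01520041]), 'grasp_force': 0.0, 'grip_width': 0.085314912840812} 0.0187
```

View pics/top0.png

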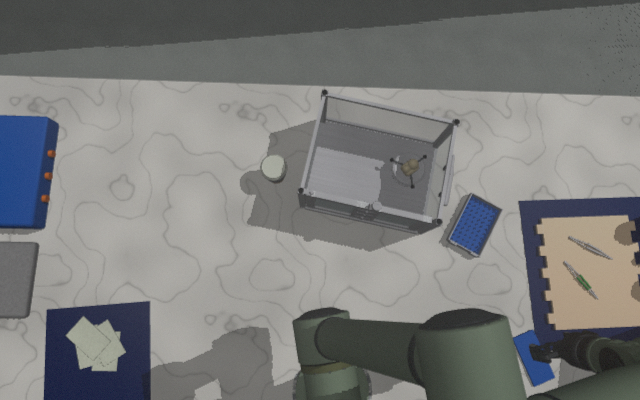

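View pics/side0.png

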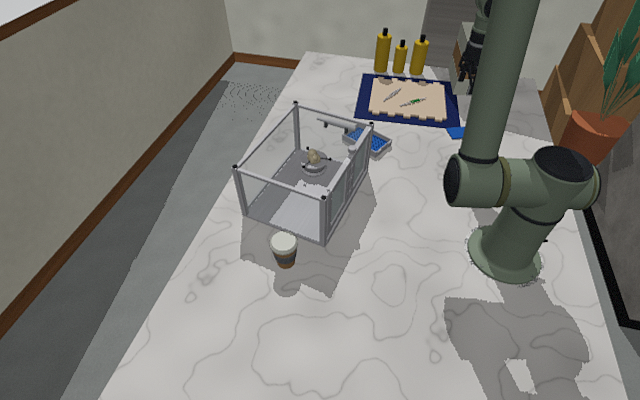

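The top view shows the guard, with its front posts near (303,192) and (437,222) and back corners at (324,93) and (456,122). The knob is near (374,206), the specimen at (410,167), the cup at (273,167) and the cassette at (473,225).

```bash
python3 - <<'E'
from h import *
im=cv2.imread('pics/top0.png');cv2.imwrite('pics/c1.png',cv2.resize(im[80:240,260:460],None,fx=4,fy=3.75,interpolation=cv2.INTER_CUBIC)[:600])
d=np.load('pics/top0.npy');w=cloud("top",d)
m=(w[...,2]>0.2)&(w[...,2]<0.24);m[:,:290]=0;m[:80]=0;m[235:]=0;m[:,465:]=0
v,u=np.where(m);print(len(v))
P=w[m];r=cv2.minAreaRect(P[:,:2].astype(np.float32)*1000);print(r,cv2.boxPoints(r))
k=(w[...,2]>0.222)&m;print([(a,b,np.round(w[a,b],3)) for a,b in zip(*np.where(k))][:60])
E
```

```text
2528
((647.1378784179688, -110.86466979980469), (392.3489990234375, 305.7715148925781), 78.35945892333984) [[ 457.8142   -272.1565  ]
 [ 757.2969   -333.8523  ]
 [ 836.46155    50.427155]
 [ 536.9789    112.122955]]
[(np.int64(91), np.int64(324), array([0.827, 0.045, 0.222])), (np.int64(93), np.int64(324), array([0.82 , 0.045, 0.223])), (np.int64(120), np.int64(457), array([ 0.754, -0.322,  0.224])), (np.int64(190), np.int64(306), array([0.547, 0.086, 0.223])), (np.int64(191), np.int64(311), array([0.544, 0.073, 0.225])), (np.int64(192), np.int64(304), array([0.541, 0.092, 0.224])), (np.int64(192), np.int64(310), array([0.541, 0.076, 0.224])), (np.int64(192), np.int64(311), array([0.541, 0.073, 0.225])), (np.int64(192), np.int64(313), array([0.541, 0.068, 0.227])), (np.int64(193), np.int64(306), array([0.539, 0.086, 0.223])), (np.int64(193), np.int64(312), array([0.539, 0.07 , 0.225])), (np.int64(193), np.int64(313), array([0.539, 0.068, 0.223])), (np.int64(202), np.int64(374), array([ 0.516, -0.091,  0.238])), (np.int64(202), np.int64(375), array([ 0.516, -0.094,  0.239])), (np.int6
[... 2281 characters left out ...]
, np.int64(380), array([ 0.501, -0.107,  0.238])), (np.int64(208), np.int64(381), array([ 0.501, -0.11 ,  0.236])), (np.int64(209), np.int64(372), array([ 0.5  , -0.088,  0.225])), (np.int64(209), np.int64(373), array([ 0.498, -0.089,  0.237])), (np.int64(209), np.int64(374), array([ 0.498, -0.091,  0.237])), (np.int64(209), np.int64(376), array([ 0.498, -0.096,  0.237])), (np.int64(209), np.int64(378), array([ 0.498, -0.102,  0.238])), (np.int64(209), np.int64(380), array([ 0.498, -0.107,  0.239])), (np.int64(210), np.int64(373), array([ 0.497, -0.09 ,  0.228])), (np.int64(210), np.int64(374), array([ 0.496, -0.092,  0.235])), (np.int64(210), np.int64(375), array([ 0.496, -0.094,  0.235]))]
```

View pics/c1.png

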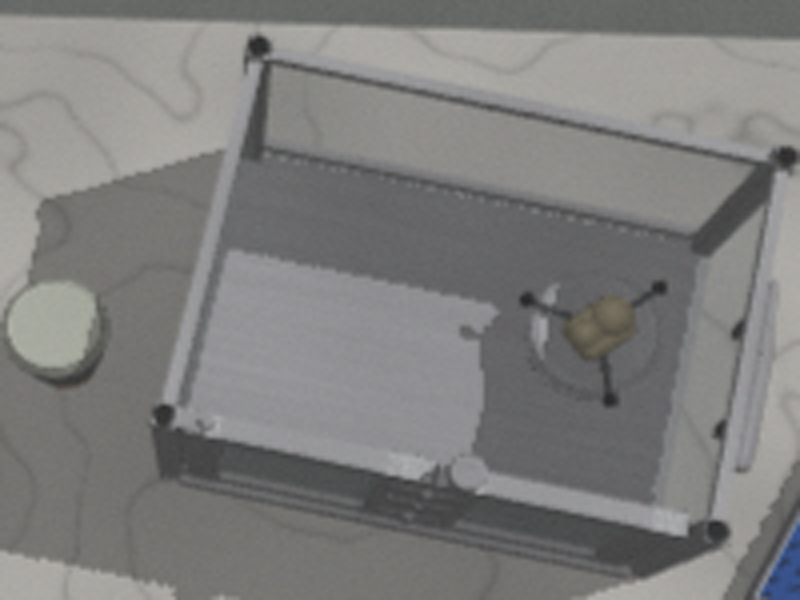

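```bash
cat >> h.py <<'E'
def plan(s,goals,hand):
    """s=(x,y,z mm,psi); goals: list of (x,y,z,psi,n); prints rows (shift in pre-turn tool axes)"""
    x,y,z,p=s;out=[]
    for gx,gy,gz,gp,n in goals:
        for i in range(n):
            k=n-i;dx,dy,dz=(gx-x)/k,(gy-y)/k,(gz-z)/k;da=-round((gp-p)/k,3)
            c,sn=np.cos(p),np.sin(p)
            t=[round(v) if abs(v)>15 else round(float(v),1) for v in(dx*c+dy*sn,dx*sn-dy*c,-dz)]
            out.append([0,0,da,*t,hand])
            x+=t[0]*c+t[1]*sn;y+=t[0]*sn-t[1]*c;z-=t[2];p-=da
    print(str(out).replace("np.float64",""));print(round(x,1),round(y,1),z,round(p,3))
def cur():
    s=ctrl.read_state();r=s['tcp_rot'];q=2*np.arctan2(r[1],r[0]);q=(q+np.pi)%(2*np.pi)-np.pi
    print('t',s['t'],np.round(s['tool_pos']*1000,1),r.round(3),round(q,3),s['force'].round(1),round(s['grip_width'],4))
    return (*(s['tool_pos']*1000),q)
E
python3 -c "
from h import *
plan(cur(),[(190,-510,310,.325,2),(505,-97.5,310,1.368,14)],-1)"
```

```text
t 0.1 [ 175.4 -520.7  230.6] [-3.099 -0.508  0.   ] 0.325 [ 1.1  0.8 -0.3] 0.0853
[[0, 0, (-0.0), 8.6, -2.8, -40, -1], [0, 0, (-0.0), 8.6, -2.7, -39, -1], [0, 0, (-0.075), 31, -21, -0.0, -1], [0, 0, (-0.074), 32, -18, -0.0, -1], [0, 0, (-0.075), 33, -16, -0.0, -1], [0, 0, (-0.074), 35, -13.4, -0.0, -1], [0, 0, (-0.075), 35, -10.8, -0.0, -1], [0, 0, (-0.074), 36, -8.1, -0.0, -1], [0, 0, (-0.075), 37, -5.4, -0.1, -1], [0, 0, (-0.074), 37, -2.7, -0.0, -1], [0, 0, (-0.075), 37, 0.1, -0.1, -1], [0, 0, (-0.074), 37, 2.9, -0.0, -1], [0, 0, (-0.075), 37, 5.6, -0.1, -1], [0, 0, (-0.074), 36, 8.3, -0.0, -1], [0, 0, (-0.075), 35, 11.0, -0.1, -1], [0, 0, (-0.074), 35, 13.6, -0.0, -1]]
505.0 -97.5 309.9648511768166 1.368
```

apply_moves([
  [0, 0, 0, 8.6, -2.8, -40, -1],
  [0, 0, 0, 8.6, -2.7, -39, -1],
  [0, 0, -0.075, 31, -21, 0, -1],
  [0, 0, -0.074, 32, -18, 0, -1],
  [0, 0, -0.075, 33, -16, 0, -1],
  [0, 0, -0.074, 35, -13.4, 0, -1],
  [0, 0, -0.075, 35, -10.8, 0, -1],
  [0, 0, -0.074, 36, -8.1, 0, -1],
  [0, 0, -0.075, 37, -5.4, 0, -1],
  [0, 0, -0.074, 37, -2.7, 0, -1],
  [0, 0, -0.075, 37, 0, 0, -1],
  [0, 0, -0.074, 37, 2.9, 0, -1],
  [0, 0, -0.075, 37, 5.6, 0, -1],
  [0, 0, -0.074, 36, 8.3, 0, -1],
  [0, 0, -0.075, 35, 11, 0, -1],
  [0, 0, -0.074, 35, 13.6, 0, -1],
  [0, 0, 0, 0, 0, 0, -1],
  [0, 0, 0, 0, 0, 0, -1],
], newtons=40)

```text
t: 2.35
tool_pos: [0.5045, -0.0981, 0.3099]
tcp_rot: [-2.435, -1.984, 0.001]
force: [0.2, -0.3, -1.2]
grip_width: 0.0857
grasp_force: 0.0
```

```bash
python3 -c "
from h import *
plan(cur(),[(505,-97.5,213,1.368,4)],-1)
im,d=snap('side','s1');cv2.imwrite('pics/s1c.png',cv2.resize(im[60:240,220:460,::-1],None,fx=3,fy=3))"
```

```text
t 2.35 [504.5 -98.1 309.9] [-2.435e+00 -1.984e+00  1.000e-03] 1.368 [ 0.2 -0.3 -1.2] 0.0857
[[0, 0, (-0.0), 0.2, 0.1, 24, -1], [0, 0, (-0.0), 0.2, 0.1, 24, -1], [0, 0, (-0.0), 0.1, 0.1, 24, -1], [0, 0, (-0.0), 0.2, 0.0, 25, -1]]
505.0 -97.5 212.8998420596763 1.368
```

View pics/s1c.png

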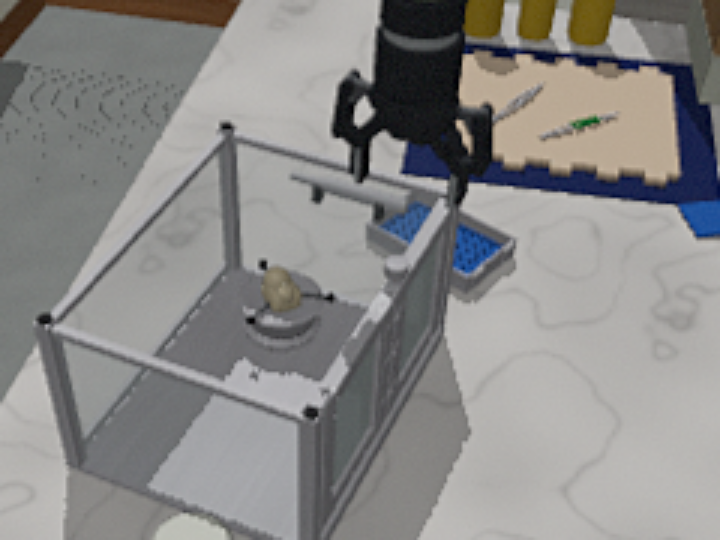

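The side crop shows the open fingers at (360,175) and (460,195). They straddle the gate line above the knob at (397,265), so the alignment is good. I'll descend and grip.

apply_moves([
  [0, 0, 0, 0.2, 0, 24, -1],
  [0, 0, 0, 0.2, 0, 24, -1],
  [0, 0, 0, 0, 0, 24, -1],
  [0, 0, 0, 0, 0, 25, -1],
  [0, 0, 0, 0, 0, 0, -1],
  [0, 0, 0, 0, 0, 0, 1],
  [0, 0, 0, 0, 0, 0, 1],
  [0, 0, 0, 0, 0, 0, 1],
  [0, 0, 0, 0, 0, 0, 1],
  [0, 0, 0, 0, 0, 0, 1],
  [0, 0, 0, 0, 0, 0, 1],
], newtons=40)

```text
t: 3.78
tool_pos: [0.5067, -0.098, 0.2142]
tcp_rot: [2.433, 1.983, 0.003]
force: [5.3, -0.9, 2.9]
grip_width: 0.0245
grasp_force: 39.6
```

apply_moves([
  [0, 0, 0, 0, 1.5, -5, 1],
  [0, 0, 0, 0, 0, -6, 1],
  [0, 0, 0, 0, 0, -6, 1],
  [0, 0, 0, 0, 0, -5, 1],
  [0, 0, 0, 0, 0, -2, 1],
  [0, 0, 0, 0, 0, 0, 1],
  [0, 0, 0, 0, 0, 0, 1],
])

```text
t: 4.65
tool_pos: [0.5064, -0.0979, 0.2341]
tcp_rot: [-2.433, -1.983, 0.002]
force: [9.7, -2.7, -21.2]
grip_width: 0.0244
grasp_force: 42.3
```

```bash
python3 -c "
from h import *
cur()
im,d=snap('side','s2');cv2.imwrite('pics/s2c.png',cv2.resize(im[110:200,290:410,::-1],None,fx=6,fy=6))"
```

```text
t 4.65 [506.4 -97.9 234.1] [-2.433e+00 -1.983e+00  2.000e-03] 1.368 [  9.7  -2.7 -21.2] 0.0244
```

View pics/s2c.png

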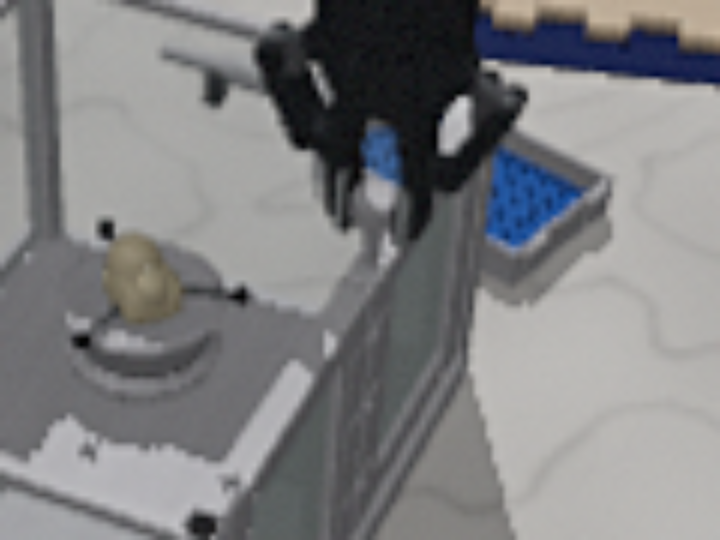

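The side crop shows the knob held at (380,190), with the rod visible beneath it at (375,235). The 21 N downward reaction means the bolt is at its top stop. Next I'll guide the gate by the fold-side knob along its arc.

```bash
cat >> h.py <<'E'
def K(a,k=18):
    s,c=np.sin(a),np.cos(a);gx,gy=137*s,173-173*c-k*s
    t=max(0,np.arctan2(173*s-k*c,137*c))
    return 506.4+.9794*gx+.2018*gy,-97.9-.2018*gx+.9794*gy,1.368+t
def fold(s,angs,z,hand=1,k=18):
    plan(s,[(K(a,k)[0],K(a,k)[1],z,K(a,k)[2],1) for a in angs],hand)
E
python3 -c "
from h import *
fold((506.4,-97.9,234.1,1.368),[.02,.05]+list(np.arange(.09,.42,.04)),231.6)"
```

```text
[[0, 0, -0.0, -0.3, 2.7, 2.5, 1], [0, 0, -0.0, -0.4, 4.1, -0.0, 1], [0, 0, -0.0, -0.2, 5.5, -0.0, 1], [0, 0, (-0.034), 0.0, 5.5, -0.0, 1], [0, 0, (-0.051), 0.2, 5.4, -0.0, 1], [0, 0, (-0.052), 0.1, 5.4, -0.0, 1], [0, 0, (-0.052), 0.1, 5.4, -0.0, 1], [0, 0, (-0.052), 0.2, 5.4, -0.0, 1], [0, 0, (-0.052), 0.1, 5.4, -0.0, 1], [0, 0, (-0.051), 0.1, 5.4, -0.0, 1], [0, 0, (-0.051), 0.2, 5.5, -0.0, 1]]
561.4 -101.9 231.6 1.763
```

apply_moves([
  [0, 0, 0, -0.3, 2.7, 2.5, 1],
  [0, 0, 0, -0.4, 4.1, 0, 1],
  [0, 0, 0, -0.2, 5.5, 0, 1],
  [0, 0, -0.034, 0, 5.5, 0, 1],
  [0, 0, -0.051, 0.2, 5.4, 0, 1],
  [0, 0, -0.052, 0.1, 5.4, 0, 1],
  [0, 0, -0.052, 0.1, 5.4, 0, 1],
  [0, 0, -0.052, 0.2, 5.4, 0, 1],
  [0, 0, -0.052, 0.1, 5.4, 0, 1],
  [0, 0, -0.051, 0.1, 5.4, 0, 1],
  [0, 0, -0.051, 0.2, 5.5, 0, 1],
  [0, 0, 0, 0, 0, 0, 1],
], newtons=25)

```text
t: 6.2
tool_pos: [0.561, -0.0995, 0.2339]
tcp_rot: [-1.992, -2.424, -0.004]
force: [-1.5, 6.1, -5.7]
grip_width: 0.0243
grasp_force: 43.6
```

```bash
python3 -c "
from h import *
s=cur()
im,d=snap('side','s3');cv2.imwrite('pics/s3c.png',cv2.resize(im[100:220,260:420,::-1],None,fx=5,fy=5))
fold((561.4,-101.9,231.6,1.763),np.arange(.45,1.12,.04),231.6)"
```

```text
t 6.2 [561.  -99.5 233.9] [-1.992 -2.424 -0.004] 1.766 [-1.5  6.1 -5.7] 0.0243
[[0, 0, (-0.051), 0.1, 5.4, -0.0, 1], [0, 0, (-0.051), 0.2, 5.5, -0.0, 1], [0, 0, (-0.05), 0.1, 5.5, -0.0, 1], [0, 0, (-0.049), 0.2, 5.5, -0.0, 1], [0, 0, (-0.048), 0.1, 5.6, -0.0, 1], [0, 0, (-0.048), 0.1, 5.7, -0.0, 1], [0, 0, (-0.047), 0.2, 5.7, -0.0, 1], [0, 0, (-0.046), 0.1, 5.7, -0.0, 1], [0, 0, (-0.045), 0.1, 5.8, -0.0, 1], [0, 0, (-0.044), 0.1, 5.8, -0.0, 1], [0, 0, (-0.043), 0.2, 6.0, -0.0, 1], [0, 0, (-0.043), 0.1, 5.9, -0.0, 1], [0, 0, (-0.041), 0.1, 6.1, -0.0, 1], [0, 0, (-0.041), 0.1, 6.1, -0.0, 1], [0, 0, (-0.04), 0.2, 6.2, -0.0, 1], [0, 0, (-0.039), 0.1, 6.2, -0.0, 1], [0, 0, (-0.038), 0.1, 6.3, -0.0, 1]]
640.9 -47.0 231.6 2.527
```

View pics/s3c.png

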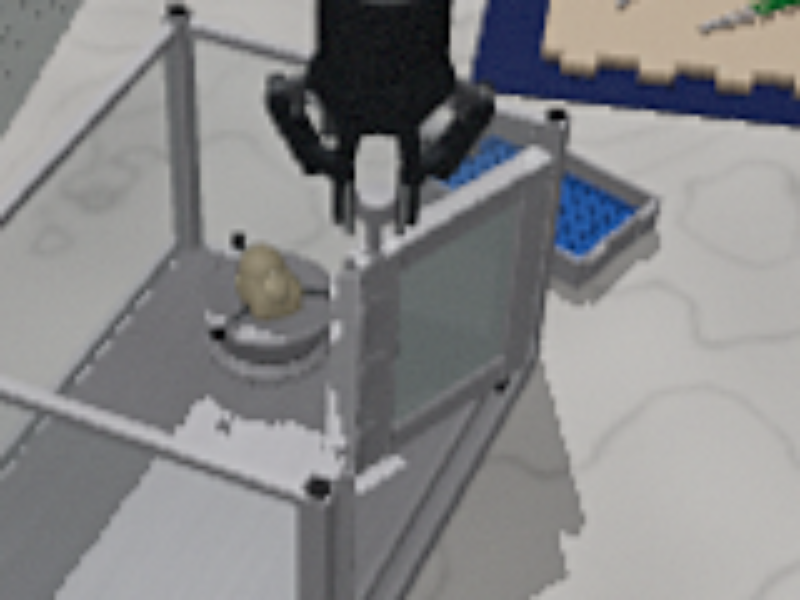

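The gate is folding as planned: the second panel has swung in and the knob at (375,170) is still up and gripped. The knob sits a little towards +y in the pads, so I'll bias the path that way.

```bash
python3 -c "
from h import *
fold((561.4,-101.9,231.6,1.763),np.arange(.44,.9,.03),231.6,k=6)"
```

```text
[[0, 0, (-0.108), 4.8, 6.0, -0.0, 1], [0, 0, (-0.036), 0.1, 4.2, -0.0, 1], [0, 0, (-0.035), 0.1, 4.3, -0.0, 1], [0, 0, (-0.034), 0.0, 4.3, -0.0, 1], [0, 0, (-0.034), 0.1, 4.4, -0.0, 1], [0, 0, (-0.034), 0.1, 4.3, -0.0, 1], [0, 0, (-0.033), 0.0, 4.4, -0.0, 1], [0, 0, (-0.033), 0.1, 4.4, -0.0, 1], [0, 0, (-0.032), 0.1, 4.5, -0.0, 1], [0, 0, (-0.032), 0.0, 4.5, -0.0, 1], [0, 0, (-0.031), 0.1, 4.5, -0.0, 1], [0, 0, (-0.031), 0.1, 4.5, -0.0, 1], [0, 0, (-0.031), 0.0, 4.6, -0.0, 1], [0, 0, (-0.03), 0.1, 4.6, -0.0, 1], [0, 0, (-0.029), 0.1, 4.7, -0.0, 1], [0, 0, (-0.029), 0.0, 4.7, -0.0, 1]]
622.7 -61.2 231.6 2.355
```

apply_moves([
  [0, 0, -0.05, 2.4, 3, 0, 1],
  [0, 0, -0.058, 2.4, 3, 0, 1],
  [0, 0, -0.036, 0.1, 4.2, 0, 1],
  [0, 0, -0.035, 0.1, 4.3, 0, 1],
  [0, 0, -0.034, 0, 4.3, 0, 1],
  [0, 0, -0.034, 0.1, 4.4, 0, 1],
  [0, 0, -0.034, 0.1, 4.3, 0, 1],
  [0, 0, -0.033, 0, 4.4, 0, 1],
  [0, 0, -0.033, 0.1, 4.4, 0, 1],
  [0, 0, -0.032, 0.1, 4.5, 0, 1],
  [0, 0, -0.032, 0, 4.5, 0, 1],
  [0, 0, -0.031, 0.1, 4.5, 0, 1],
  [0, 0, -0.031, 0.1, 4.5, 0, 1],
  [0, 0, -0.031, 0, 4.6, 0, 1],
  [0, 0, -0.03, 0.1, 4.6, 0, 1],
  [0, 0, -0.029, 0.1, 4.7, 0, 1],
  [0, 0, -0.029, 0, 4.7, 0, 1],
  [0, 0, 0, 0, 0, 0, 1],
])

```text
t: 8.5
tool_pos: [0.6249, -0.0618, 0.2362]
tcp_rot: [1.203, 2.897, 0.0]
force: [2.7, -4.1, 0.4]
grip_width: 0.0241
grasp_force: 41.9
```

```bash
python3 -c "
from h import *
s=cur()
im,d=snap('side','s4');cv2.imwrite('pics/s4c.png',cv2.resize(im[100:220,260:420,::-1],None,fx=5,fy=5))
fold((622.7,-61.2,231.6,2.355),np.arange(.92,1.39,.03),231.6,k=6)"
```

```text
t 8.5 [624.9 -61.8 236.2] [1.203 2.897 0.   ] 2.355 [ 2.7 -4.1  0.4] 0.0241
[[0, 0, (-0.029), 0.1, 4.7, -0.0, 1], [0, 0, (-0.029), 0.1, 4.8, -0.0, 1], [0, 0, (-0.028), 0.1, 4.7, -0.0, 1], [0, 0, (-0.027), 0.0, 4.8, -0.0, 1], [0, 0, (-0.028), 0.1, 4.9, -0.0, 1], [0, 0, (-0.027), 0.0, 4.8, -0.0, 1], [0, 0, (-0.026), 0.1, 4.9, -0.0, 1], [0, 0, (-0.027), 0.1, 5.0, -0.0, 1], [0, 0, (-0.026), 0.0, 4.9, -0.0, 1], [0, 0, (-0.026), 0.1, 5.0, -0.0, 1], [0, 0, (-0.025), 0.1, 5.0, -0.0, 1], [0, 0, (-0.026), 0.0, 5.0, -0.0, 1], [0, 0, (-0.025), 0.1, 5.1, -0.0, 1], [0, 0, (-0.025), 0.0, 5.0, -0.0, 1], [0, 0, (-0.024), 0.1, 5.1, -0.0, 1], [0, 0, (-0.025), 0.1, 5.1, -0.0, 1]]
664.6 4.9 231.6 2.778
```

View pics/s4c.png

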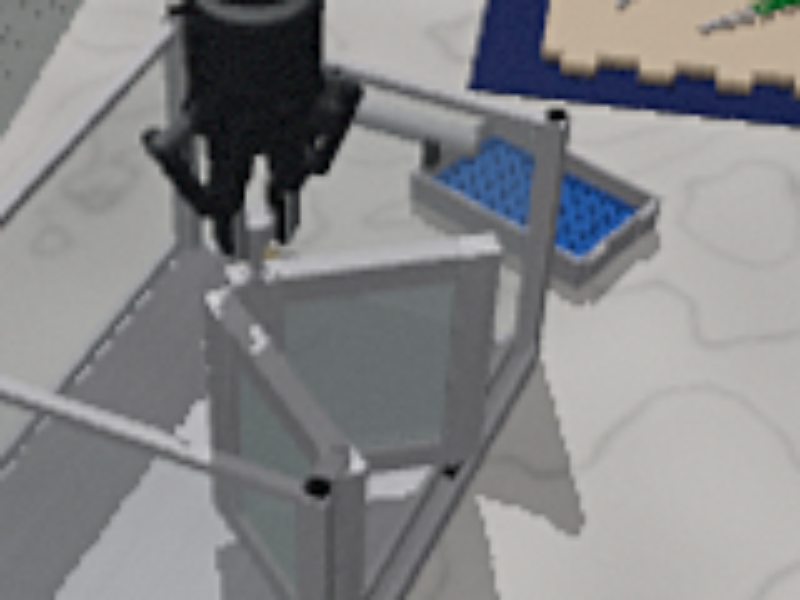

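The gate is at about 0.9 rad. The panels form a V with the fold at (230,275), and the knob is held at (258,205). I'll continue in smaller batches towards the stop.

apply_moves([
  [0, 0, -0.029, 0, 4.7, 0, 1],
  [0, 0, -0.029, 0, 4.8, 0, 1],
  [0, 0, -0.028, 0, 4.7, 0, 1],
  [0, 0, -0.027, 0, 4.8, 0, 1],
  [0, 0, -0.028, 0, 4.9, 0, 1],
  [0, 0, -0.027, 0, 4.8, 0, 1],
  [0, 0, -0.026, 0, 4.9, 0, 1],
  [0, 0, -0.027, 0, 5, 0, 1],
  [0, 0, -0.026, 0, 4.9, 0, 1],
  [0, 0, -0.026, 0, 5, 0, 1],
  [0, 0, 0, 0, 0, 0, 1],
])

```text
t: 9.93
tool_pos: [0.6531, -0.0215, 0.2342]
tcp_rot: [0.794, 3.039, 0.004]
force: [0.0, 1.5, -5.2]
grip_width: 0.0245
grasp_force: 41.3
```

apply_moves([
  [0, 0, -0.025, 0, 5, 0, 1],
  [0, 0, -0.026, 0, 5, 0, 1],
  [0, 0, -0.025, 0, 4, 0, 1],
  [0, 0, -0.025, 0, 3, 0, 1],
  [0, 0, 0, 0, 0, 0, 1],
])

```text
t: 10.55
tool_pos: [0.6605, -0.007, 0.235]
tcp_rot: [0.642, 3.075, 0.002]
force: [-0.6, -0.7, -3.0]
grip_width: 0.0244
grasp_force: 41.3
```

apply_moves([
  [0, 0, -0.01, 0, 3, 0, 1],
  [0, 0, -0.01, 0, 3, 0, 1],
  [0, 0, 0, 0, 3, 0, 1],
  [0, 0, 0, 0, 0, 0, 1],
])

```text
t: 11.05
tool_pos: [0.6618, -0.0019, 0.235]
tcp_rot: [-0.614, -3.078, 0.01]
force: [-8.2, -8.9, 0.7]
grip_width: 0.0247
grasp_force: 41.7
```

```bash
python3 -c "
from h import *
s=cur()
im,d=snap('side','s5');cv2.imwrite('pics/s5c.png',cv2.resize(im[100:220,240:400,::-1],None,fx=5,fy=5))"
```

```text
t 11.05 [661.8  -1.9 235. ] [-0.614 -3.078  0.01 ] 2.748 [-8.2 -8.9  0.7] 0.0247
```

View pics/s5c.png

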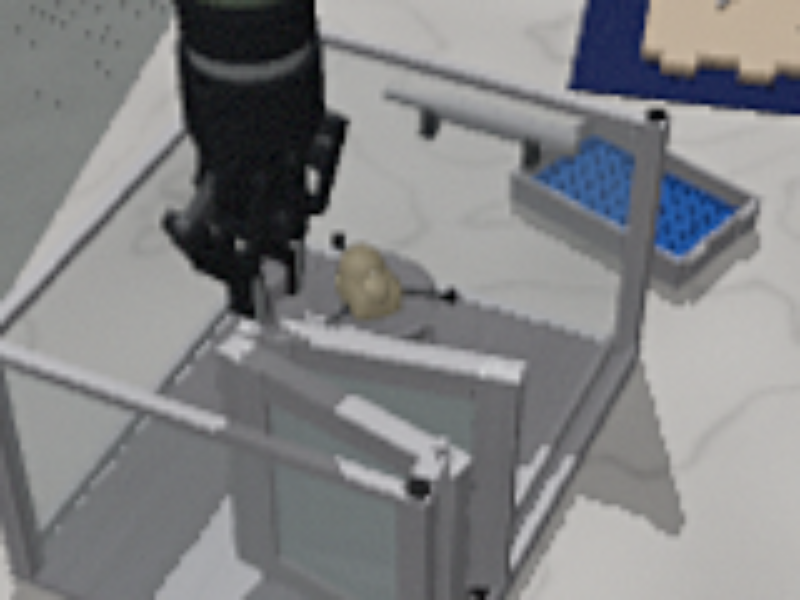

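The panels are nearly closed on each other, with the knob at (262,295), and 12 N of resistance suggests the stop. I'll check the panel angle from depth.

```bash
python3 -c "
from h import *
w=cloud('side',np.load('pics/s5.npy'))
G=(w[...,:2]*1000-[507,-82]);gx=G@[.9794,-.2018];gy=G@[.2018,.9794];z=w[...,2]*1000
m=(abs(z-214)<5)&(gx>5)&(gx<150)&(gy<185)&(gy>40)
for lo in range(10,150,20):
    k=m&(gx>lo)&(gx<lo+20);y=np.sort(gy[k]);print(lo,len(y),y[::max(1,len(y)//12)].round())
"
```

```text
10 76 [ 77.  82.  84.  87.  92.  94. 148. 151. 155. 158. 161. 163. 182.]
30 87 [ 82.  85.  89.  93.  97.  99. 144. 147. 152. 156. 158. 159. 185.]
50 81 [ 83.  87.  91.  95.  98.  99. 103. 140. 143. 148. 150. 153. 155. 183.]
70 82 [ 87.  93.  95. 100. 103. 104. 107. 138. 141. 146. 147. 151. 153. 184.]
90 78 [ 93.  97. 101. 106. 107. 108. 110. 133. 139. 142. 145. 148. 151.]
110 79 [ 97. 100. 104. 109. 112. 114. 118. 130. 134. 139. 142. 144. 146. 184.]
130 65 [100. 113. 116. 117. 119. 125. 129. 130. 134. 137. 139. 140. 183.]
```

Roller-to-pivot is about 76 mm and the first panel slope is about 0.175, so a ≈ 1.38 and the gate is at the stop. I'll ease off, release and withdraw upward.

apply_moves([
  [0, 0, 0, 0, -2, 0, 1],
  [0, 0, 0, 0, -1, 0, 1],
  [0, 0, 0, 0, 0, 0, -1],
  [0, 0, 0, 0, 0, 0, -1],
  [0, 0, 0, 0, 0, 0, -1],
  [0, 0, 0, 0, 0, 0, -1],
  [0, 0, 0, 0, 0, 0, -1],
  [0, 0, 0, 0, 0, -10, -1],
  [0, 0, 0, 0, 0, -25, -1],
  [0, 0, 0, 0, 0, -30, -1],
  [0, 0, 0, 0, 0, -30, -1],
  [0, 0, 0, 0, 0, -30, -1],
  [0, 0, 0, 0, 0, 0, -1],
  [0, 0, 0, 0, 0, 0, -1],
])

```text
t: 12.85
tool_pos: [0.6624, -0.0022, 0.3593]
tcp_rot: [-0.613, -3.081, 0.0]
force: [0.2, -0.3, 0.1]
grip_width: 0.0852
grasp_force: 0.0
```

```bash
python3 -c "
from h import *
s=cur()
im,d=snap('side','s6');cv2.imwrite('pics/s6c.png',cv2.resize(im[100:240,230:420,::-1],None,fx=4,fy=4))
w=cloud('side',d)
G=(w[...,:2]*1000-[507,-82]);gx=G@[.9794,-.2018];gy=G@[.2018,.9794];z=w[...,2]*1000
for c in(20,60,100):
    k=(abs(z-214)<5)&(abs(gx-c)<10)&(gy<172)&(gy>125);print(c,gy[k].mean())
k=(z>225)&(z<275)&(abs(gx-133)<20)&(abs(gy-108)<25);print('knob z',np.percentile(z[k],[50,90,98]),k.sum())
"
```

```text
t 12.85 [662.4  -2.2 359.3] [-0.613 -3.081  0.   ] 2.749 [ 0.2 -0.3  0.1] 0.0852
20 156.50550980264128
60 148.0728005998922
100 141.72163055410454
knob z [255.49268315 258.60915104 259.24752088] 82
```

View pics/s6c.png

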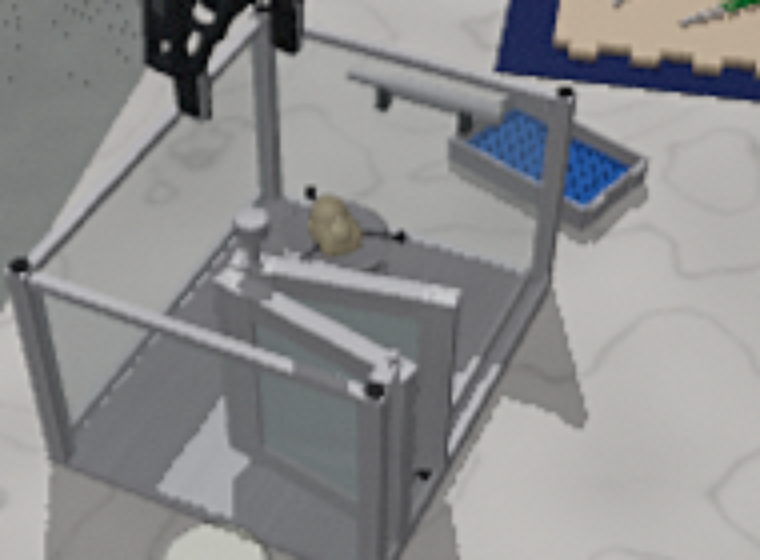

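The gate is folded at the stop. The knob top is at 259 mm, so the bolt is up 22 mm, and the specimen and cassette are undisturbed. I'll hand it in.

```bash
python3 -c "
from h import *
print(ctrl.close_job())"
```

```text
the job is handed in; nothing more can be done
None
```

The bolt is drawn fully up (about 22 mm) and the gate rests folded back at its end stop (about 1.38 rad); I guided it over by the knob next to the fold instead of pushing at the fold itself, nothing was seen disturbed, and the job was handed in at about 13 s with no verdict returned.

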